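Put the bench tools back into their fitted holders

ROBOT

A 7-joint arm with a two-finger parallel gripper is mounted at the origin on a cart in front of the work surface, level with it; the furniture and walls round the work are solid. World frame = base frame: x ahead of the robot, y to its left, z up, the work surface at z = 0. Lengths are in mm, angles in rad, forces in N, time in s.
With the tool pointing down it reaches from about 425 to 800 mm from the base axis. Payload 8.3 kg.
Tool frame: the origin (TCP) lies at the very end of the fingers, on their centre line; the grasp point (between the pads) lies 19 mm behind it; z points along the fingers, y is the line along which they close (so a half turn about z gives the same grasp; the last joint's range is limited). The gripper opens to 85 mm and grips with 20 to 120 N. Pads are 22 mm wide; open, the fingers measure 114 mm over their backs; the gripper's body (76 mm by 85 mm) begins 54 mm behind the grasp point. The pads swing forward as they close: fully open they stand 13 mm farther back than shut.
Start: joints at [1.231, 0.383, 0.016, 1.37, -0.006, 1.388, -0.046], TCP at [170.837, -601.18, 231.279] pointing down, gripper open.
Joint ranges: [-2.95, 2.95], [-0.25, 2.06], [-1.52, 1.56], [0.18, 2.33], [-1.44, 4.58], [0.02, 2.06], [-3.01, 3.01]. Speed limits (rad/s): [2.39, 2.39, 3.01, 3.01, 3.14, 3.14, 3.14].

INTERFACE

Orientations are given as [roll, pitch, yaw] about the fixed x, y, z axes, in that order (R = Rz(yaw) Ry(pitch) Rx(roll)).
In Python, from plant import get_obs, eyes, ticket gives the robot as it stands.
- The arm moves only by the tool send_rows, never from a script. Its argument "steps" is a list of rows, each a list of 3 entries, a list of its own where there are three numbers: the closure, from -1 (fully open) to 1 (shut), then the shift along the world's x, y, z in cm, then the turn about the world's z in degrees. A call has exactly 5 rows; each row shifts and turns the commanded pose from where the row before left it; what a row does not reach is not made up. A row lasts 1/10 s, in which the tool goes at most 50 mm and 8.59 degrees, less where a joint would pass 70% of its speed; a pose out of reach is approached as far as the arm can. A call with a gripper value outside its range is refused whole. The fingers move at their own pace and stop on an object; the grip force is fixed at half the most. Time passes only in rows, so rows that do not move let the fingers close, or fill a call up. It gives the time, the measured TCP pose, the force, the opening and the grip force at its end, in the units of the state.
- get_obs(): the state, without advancing time (a new reading comes with each control period).
- eyes.camera(name): name is "side" or "top" or "wrist"; returns the picture (420x560x3 uint8, red, green, blue); there is no depth.
- eyes.camera_params(name): a dict with "camera_matrix" (3x3 intrinsics, pixels), "world_to_cam" (4x4, takes a point from world to camera coordinates). Camera axes: x right, y down, z forward; pixel columns grow to the right and rows downward; lengths in mm; the calibration is good to about 2 mm. A picture is of the moment at which its call begins: read the wrist's pose just before it. camera_params takes no time and is no camera call; for the wrist camera it gives the pose at the moment of the call.
- ticket.hand_in(): hands the job in; it is judged then, once.
The state is a dict: "clock": time; "joint_positions": joint angles; "qvel": joint speeds; "tau": joint torques, N m; "eef_pos": TCP position; "tool_rot": TCP orientation; "wrist_force": force on the tool from outside, world axes, zero at the start; "wrist_torque": the same for the moment, N m; "finger_gap": finger opening in mm; "grip_force": force on a finger pad.
Only numpy, scipy, OpenCV 4.12 (cv2) and the standard library are available. Lean on these libraries where they do the work, as an engineer would, in place of code of your own. Each camera call takes 0.05 s, during which the arm holds its last target. There are 200 camera calls.

TASK

Tidy the bench: put the block plane, the cork sanding block, the wooden wedge and the spacer ring each into the fitted wooden holder made for it (the plane between the two rails of the open-ended cradle, the sanding block in the wide rectangular tray, the wedge in the narrow rectangular tray, the ring in the round tray). Each must lie flat on its holder's floor, right way up as it lies now, centred and lined up with the holder (either end may point forward), and be let go. Leave the screw tin and the finger-joint offcut where they stand.

Things in the scene. Friction and masses are not known exactly. Their poses are not given: they have to be found in the camera images.
- sanding_block: Loose cork sanding block, a brown rectangular block 64 (x) x 112 (y, long) x 37 high. Origin: centre of its underside; z up. Grip across its 64 mm width.
- block_plane: Loose metal block plane, 48 (x) x 160 (y, long) x 56 high, about 0.7 kg, dark grey with wooden parts and a bright blade. Origin: centre of its underside; z up. Its flat metal sides, 48 mm apart, are 33 high; above that a narrower top (38 wide). Grip across the sides near the middle of its length.
- spacer_ring: Loose thick light grey metal spacer ring lying flat, 60 outside diameter, 20 high (treat the hole as closed). Origin: centre of its underside; z is its axis. Grip across its outside diameter.
- wedge: Loose light wooden wedge lying flat on its large face, 28 (x) x 110 (y, long), 18 thick at its -y end tapering to 5 at its +y end (about 12.5 at y = -10); its centre of mass lies at about y = -10. Origin: centre of its underside; z up. Its two long sides are upright, 28 mm apart: grip across them.
- block_tray: Fixed wide rectangular wooden tray for the sanding block, outer 92 (x) x 140 (y, long). Recess 76 x 124, floor 4 above the bench, rim 8 wide and 7 high above the bench; a 60 mm finger notch interrupts the middle of each long side. Origin: centre of its underside, at bench height; z up.
- wedge_tray: Fixed narrow rectangular wooden tray for the wedge, outer 56 (x) x 138 (y, long). Recess 40 x 122, floor 4 above the bench, rim 8 wide and 7 high above the bench; a 60 mm finger notch interrupts the middle of each long side. Origin: centre of its underside, at bench height; z up.
- plane_cradle: Fixed wooden cradle for the block plane, open at both ends, outer 76 (x) x 110 (y, long); two side rails 8 wide and 16 high above the bench run along y with 60 clear between them, floor 4 above the bench; a 60 mm finger notch interrupts the middle of each long side. The plane overhangs 25 at both ends. Origin: centre of its underside, at bench height; z up.
- ring_tray: Fixed round wooden tray for the spacer ring, outer diameter 90, round recess 74 in diameter, floor 4 above the bench, unbroken rim 8 wide and 7 high above the bench: keep the fingertips above it. Origin: centre of its underside, at bench height; z up.
- screw_tin: Bystander, loose: open grey tin, 73 in diameter, 50 high. Origin: centre of its underside. Leave it alone.
- comb_offcut: Bystander, loose: light wooden offcut with comb-like fingers on top, 50 (x) x 100 (y) x 45 high. Origin: centre of its underside. Leave it alone.
There are look-alikes about, which are no part of the job. Several things have the shape of the wedge; the one meant has the colours described above.

How it is judged (in metres and radians):
At the end, for the whole second after the job is handed in: Block, wedge and ring within 12 mm of their trays' centres, plane within 12 mm across and 20 mm along its cradle; all flat on the holder floors, long ones parallel to the holder within 0.15 rad, released and at rest; tin and offcut within 20 mm of where they stood (z of sanding_block in the frame of block_tray between 0.002 and 0.0056 m and angle between each of sanding_block, wedge, spacer_ring, block_plane's own z axis and vertical below 0.035 rad and linear speed of each of sanding_block, wedge, spacer_ring, block_plane below 0.01 m/s and angular speed of each of sanding_block, wedge, spacer_ring, block_plane below 0.1 rad/s and horizontal distance between sanding_block and block_tray below 0.012 m and angle between the y axis of sanding_block and the y axis of block_tray, either way round below 0.15 rad and z of wedge in the frame of wedge_tray between 0.002 and 0.0056 m and horizontal distance between wedge and wedge_tray below 0.012 m and angle between the y axis of wedge and the y axis of wedge_tray, either way round below 0.15 rad and z of spacer_ring in the frame of ring_tray between 0.002 and 0.0056 m and horizontal distance between spacer_ring and ring_tray below 0.012 m and z of block_plane in the frame of plane_cradle between 0.002 and 0.0056 m and x of block_plane in the frame of plane_cradle between -0.012 and 0.012 m and y of block_plane in the frame of plane_cradle between -0.02 and 0.02 m and angle between the y axis of block_plane and the y axis of plane_cradle, either way round below 0.15 rad and distance of each of screw_tin, comb_offcut from where it was at the start of the episode below 0.02 m); the robot touches nothing.
It fails at once if a bystander (screw tin or finger-joint offcut) is moved more than 20 mm (distance of any of screw_tin, comb_offcut from where it was at the start of the episode above 0.02 m).
It also fails if it takes over 109 s, if anything falls off the work surface, if the arm or the gripper's body presses on something with over 40 N, if the wrist force passes 120 N, or if a joint passes its speed limit or range.

## Working session

There is one attempt and no reset: what is moved stays moved. The work goes in short steps, Python scripts to look and compute and a tool call to move; the robot and the scene stay as the last step left them, time stands still between calls to the robot, and variables do not carry over. Pictures are saved under pics/ and viewed, at most 14 in all, crops included, and the job is handed in when it is done.

Besides the shell and the picture viewer there is one more tool, called after "Call:" in YAML: its name, and indented under it one key for each argument. send_rows: Moves the arm, as the interface text tells. Its arguments: {"type":"object","properties":{"steps":{"type":"array","items":{"type":"array"}}},"required":["steps"]}

```bash
mkdir -p pics; ls; python3 - <<'E'
from plant import get_obs, eyes
import cv2
o=get_obs();print({k:o[k] for k in('clock','eef_pos','tool_rot','finger_gap')})
for n in('top','side'):
    cv2.imwrite(f'pics/{n}0.png',cv2.resize(eyes.camera(n)[:,:,::-1],(800,600),interpolation=cv2.INTER_CUBIC))
    p=eyes.camera_params(n);print(n,p)
E
```

```text
pics
{'clock': 0.0, 'eef_pos': array([ 170.69846911, -600.68510052,  230.23663673]), 'tool_rot': array([-3.13954044e+00,  1.76972165e-05,  2.76832440e-01]), 'finger_gap': 85.73045498748655}
top {'camera_matrix': array([[487.62981946,   0.        , 274.0984795 ],
       [  0.        , 487.62981946, 214.6819094 ],
       [  0.        ,   0.        ,   1.        ]]), 'world_to_cam': array([[-5.68245263e-03, -9.99979506e-01, -2.94909399e-03,
         7.00748496e+01],
       [-9.83077746e-01,  6.12635714e-03, -1.83086356e-01,
         5.20751801e+02],
       [ 1.83100671e-01,  1.85880913e-03, -9.83092411e-01,
         1.11399061e+03],
       [ 0.00000000e+00,  0.00000000e+00,  0.00000000e+00,
         1.00000000e+00]])}
side {'camera_matrix': array([[415.91663638,   0.        , 270.86495773],
       [  0.        , 415.91663638, 213.32529704],
       [  0.        ,   0.        ,   1.        ]]), 'world_to_cam': array([[-9.69334969e-01, -2.44870481e-01, -2.06921514e-02,
         5.35305694e+02],
       [-1.15597786e-01,  5.28661186e-01, -8.40924790e-01,
         8.31250519e+01],
       [ 2.16856795e-01, -8.12745839e-01, -5.40756260e-01,
         9.92314166e+02],
       [ 0.00000000e+00,  0.00000000e+00,  0.00000000e+00,
         1.00000000e+00]])}
```

View pics/top0.png

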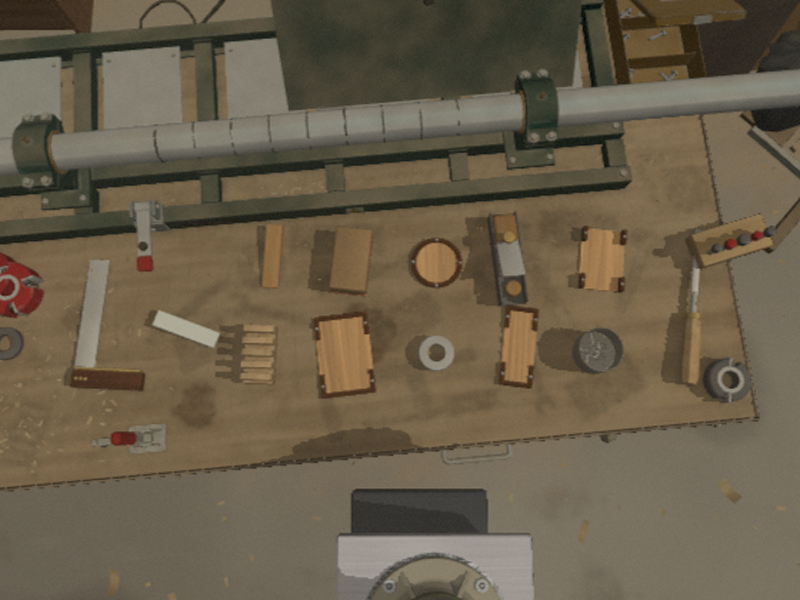

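View pics/side0.png

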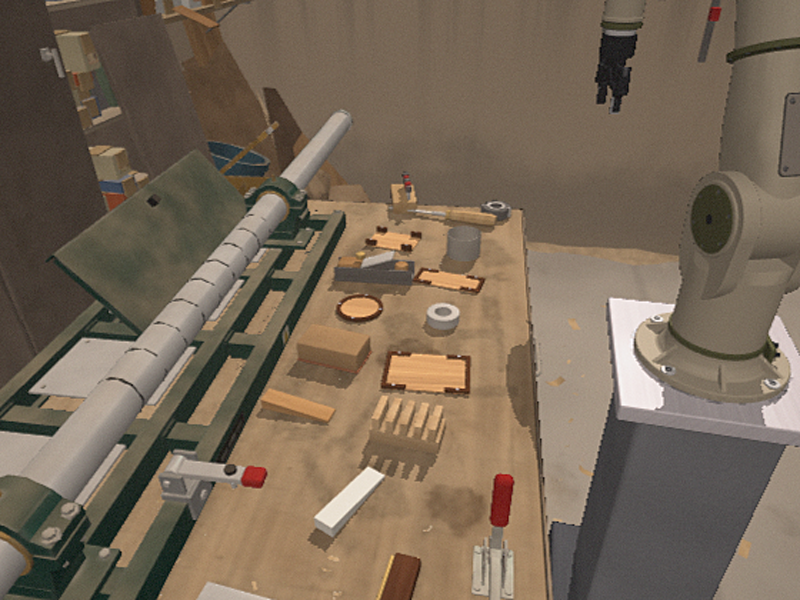

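```bash
cat > h.py <<'E'
import numpy as np, cv2
from plant import get_obs, eyes
def w(name,uv,z,p=None):
    p=p or eyes.camera_params(name);K=p['camera_matrix'];T=p['world_to_cam'];R=T[:3,:3];c=-R.T@T[:3,3]
    out=[]
    for u,v in uv:
        d=R.T@np.linalg.solve(K,[u,v,1.]);out.append((c+d*(z-c[2])/d[2])[:2])
    return np.array(out)
def crop(name,u0,v0,ww,hh,f,fn):
    im=eyes.camera(name)[v0:v0+hh,u0:u0+ww,::-1]
    cv2.imwrite(fn,cv2.resize(im,None,fx=f,fy=f,interpolation=cv2.INTER_CUBIC))
E
python3 - <<'E'
from h import *
crop('top',90,140,200,150,4,'pics/c1.png')
crop('top',270,140,200,150,4,'pics/c2.png')
E
```

```text
(no output)
```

View pics/c1.png

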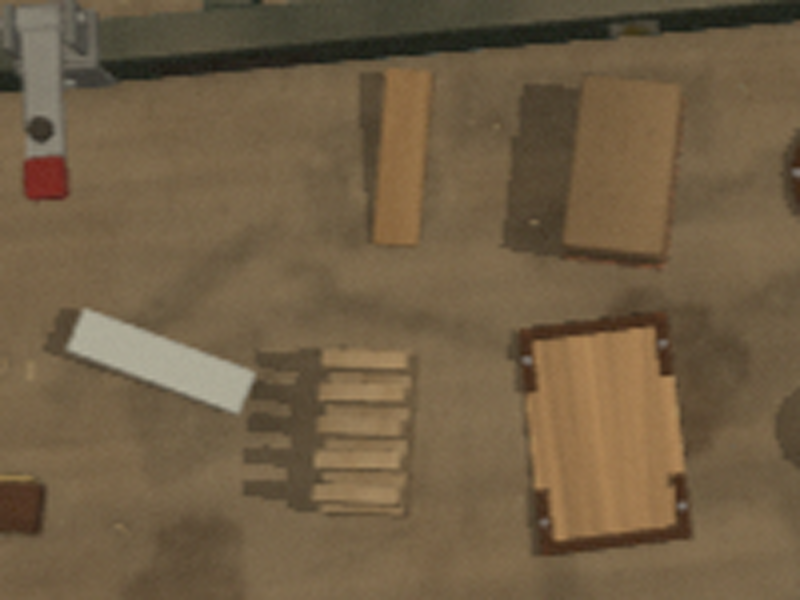

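View pics/c2.png

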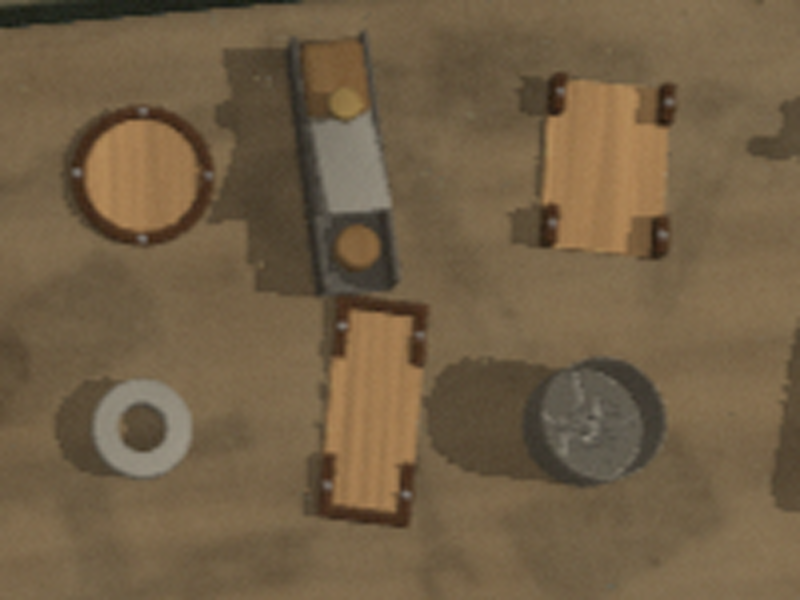

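```bash
python3 - <<'E'
from h import *
def m(nm,u0,pts,zs):
    P=np.array([w('top',[((x+.5)/4-.5+u0,(y+.5)/4-.5+140)],z)[0] for (x,y),z in zip(pts,zs)])
    c=P.mean(0)
    if len(P)==4:
        d=(P[0]+P[1]-P[2]-P[3])/2; s=(P[1]+P[2]-P[0]-P[3])/2
        print(nm,c.round(1),'len',np.linalg.norm(d).round(1),'wid',np.linalg.norm(s).round(1),'long dir deg',np.degrees(np.arctan2(d[1],d[0])).round(1),'by width',(np.degrees(np.arctan2(s[1],s[0]))+90).round(1))
    else: print(nm,c.round(1))
m('block',90,[(585,73),(682,84),(663,257),(563,244)],[37]*4)
m('wedge',90,[(385,69),(434,71),(417,245),(373,243)],[18,18,5,5])
m('btray',90,[(518,330),(665,313),(692,537),(536,554)],[7]*4)
m('ring',270,[(142,428)],[20]);m('rtray',270,[(142,175)],[7])
m('plane',270,[(290,40),(368,33),(398,285),(322,293)],[33]*4)
m('wtray',270,[(338,295),(428,305),(408,527),(318,515)],[7]*4)
m('cradle',270,[(548,73),(677,85),(668,258),(541,245)],[16]*4)
m('tin',270,[(595,420)],[50])
p=eyes.camera_params('wrist');T=p['world_to_cam'];print(p['camera_matrix'].round(0),(-T[:3,:3].T@T[:3,3]).round(0),T[:3,:3].round(2),get_obs()['eef_pos'])
E
```

```text
block [608.3 136.4] len 108.7 wid 60.6 long dir deg -6.3 by width -7.5
wedge [620.3 275.9] len 108.8 wid 29.1 long dir deg -4.5 by width -2.9
btray [447.4 150. ] len 138.1 wid 92.8 long dir deg 6.1 by width 6.1
ring [447.6  -7.4]
rtray [607.9 -10.9]
plane [ 609.2 -133.1] len 159.8 wid 47.5 long dir deg 4.7 by width 5.3
wtray [ 459.7 -149.4] len 136.9 wid 55.1 long dir deg -7.3 by width -7.4
cradle [ 610.5 -299.7] len 110.8 wid 79.3 long dir deg -6.1 by width -6.1
tin [ 447.1 -271.7]
[[299.   0. 282.]
 [  0. 299. 212.]
 [  0.   0.   1.]] [ 244. -581.  373.] [[ 0.27 -0.96 -0.  ]
 [-0.92 -0.26  0.29]
 [-0.28 -0.08 -0.96]] [ 170.77485037 -600.91198093  230.66395629]
```

Call:
send_rows:
  steps:
    - [-1,[2.5,2.7,0],0]
    - [-1,[2.9,3.1,0],-1]
    - [-1,[2.9,3.1,0],-1]
    - [-1,[2.9,3.1,0],-1]
    - [-1,[2.9,3.1,0],-1]

```text
clock: 0.7
eef_pos: [312.7, -448.7, 231.2]
tool_rot: [-3.141, 0.0, 0.206]
wrist_force: [0.7, -0.5, -1.1]
finger_gap: 85.5
grip_force: 0.0
```

Call:
send_rows:
  steps:
    - [-1,[2.9,3.1,0],-1]
    - [-1,[2.9,3.1,0],-1]
    - [-1,[2.9,3.1,0],-1]
    - [-1,[2.9,3.1,0],-1]
    - [-1,[2.9,3.1,0],-1]

```text
clock: 1.2
eef_pos: [457.7, -293.8, 231.3]
tool_rot: [3.142, -0.0, 0.119]
wrist_force: [0.7, -1.0, 0.9]
finger_gap: 85.3
grip_force: 0.0
```

Call:
send_rows:
  steps:
    - [-1,[2.9,3.1,0],-1]
    - [-1,[2.9,3.1,0],-1]
    - [-1,[2.9,3.1,0],0]
    - [-1,[2.9,3.1,0],0]
    - [-1,[2.9,3.1,0],0]

```text
clock: 1.7
eef_pos: [602.7, -139.0, 231.2]
tool_rot: [3.142, 0.0, 0.084]
wrist_force: [0.6, -0.3, -0.3]
finger_gap: 85.4
grip_force: 0.0
```

```bash
python3 - <<'E'
from h import *
import pickle
p=eyes.camera_params('wrist');im=eyes.camera('wrist');pickle.dump(p,open('p1.pkl','wb'))
cv2.imwrite('pics/w1.png',cv2.resize(im[:,:,::-1],(800,600),interpolation=cv2.INTER_CUBIC))
E
```

```text
(no output)
```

View pics/w1.png

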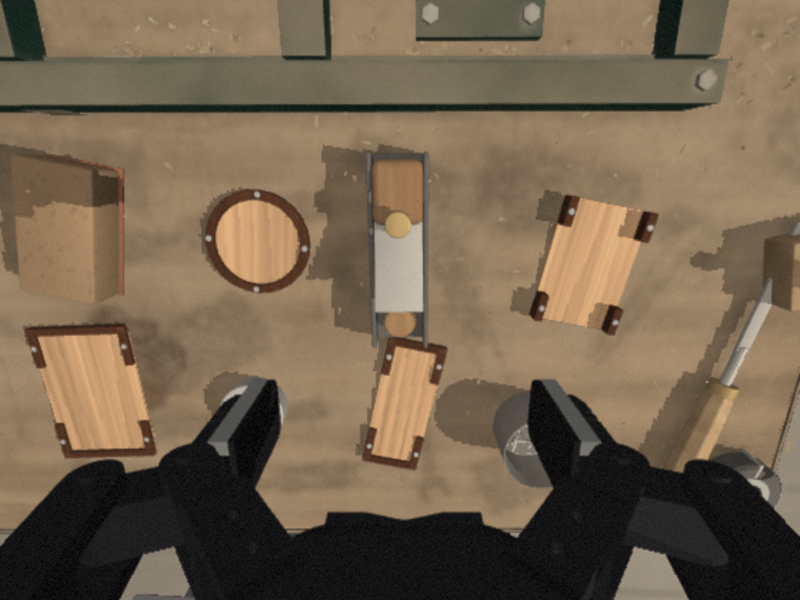

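```bash
cat >> h.py <<'E'
def meas(nm,p,pts,zs):
    P=np.array([w('wrist',[((x+.5)/800*560-.5,(y+.5)*.7-.5)],z,p)[0] for (x,y),z in zip(pts,zs)])
    if len(P)==4:
        d=(P[0]+P[1]-P[2]-P[3])/2; s=(P[1]+P[2]-P[0]-P[3])/2
        print(nm,P.mean(0).round(1),'len',np.linalg.norm(d).round(1),'wid',np.linalg.norm(s).round(1),'deg',np.degrees(np.arctan2(d[1],d[0])).round(1),(np.degrees(np.arctan2(s[1],s[0]))+90).round(1))
    else: print(nm,P.round(1))
E
python3 - <<'E'
from h import *
import pickle
p=pickle.load(open('p1.pkl','rb'))
meas('plane',p,[(368,152),(429,152),(428,346),(374,346)],[33]*4)
meas('cradle',p,[(564,195),(658,212),(617,335),(530,319)],[16]*4)
meas('wtray',p,[(388,337),(447,346),(416,469),(362,461)],[7]*4)
meas('btray',p,[(25,326),(128,325),(156,456),(65,458)],[7]*4)
meas('rtray',p,[(257.5,241)],[7])
E
```

```text
plane [ 613.7 -135.7] len 157.3 wid 46.1 deg 5.4 4.9
cradle [ 613.6 -299.7] len 108.7 wid 80.2 deg -4.7 -5.4
wtray [ 461.9 -150.7] len 137.7 wid 55.4 deg -6.7 -4.8
btray [449.3 145.4] len 141.1 wid 93.3 deg 5.9 5.9
rtray [[611.  -13.1]]
```

Call:
send_rows:
  steps:
    - [-1,[0.9,0.4,-3.5],0]
    - [-1,[0,0,-4.5],0]
    - [-1,[0,0,-4.5],0]
    - [-1,[0,0,-3.5],0]
    - [-1,[0,0,-2.5],0]

```text
clock: 2.25
eef_pos: [609.1, -136.0, 43.0]
tool_rot: [-3.14, 0.004, 0.085]
wrist_force: [-0.0, -1.2, -0.2]
finger_gap: 85.5
grip_force: 0.0
```

Call:
send_rows:
  steps:
    - [-1,[0,0,-1.5],0]
    - [-1,[0,0,-1.2],0]
    - [-1,[0,0,-0.8],0]
    - [-1,[0,0,-0.5],0]
    - [-1,[0,0,0],0]

```text
clock: 2.75
eef_pos: [611.0, -136.2, 6.4]
tool_rot: [3.142, -0.0, 0.085]
wrist_force: [0.7, -0.2, 1.1]
finger_gap: 85.3
grip_force: 0.0
```

Call:
send_rows:
  steps:
    - [1,[0,0,0],0]
    - [1,[0,0,0],0]
    - [1,[0,0,0],0]
    - [1,[0,0,0],0]
    - [1,[0,0,0],0]

```text
clock: 3.25
eef_pos: [611.7, -135.5, 7.5]
tool_rot: [-3.141, -0.002, 0.085]
wrist_force: [-1.3, 2.6, 7.0]
finger_gap: 46.9
grip_force: 65.2
```

Call:
send_rows:
  steps:
    - [1,[0,0,0.6],0]
    - [1,[0,0,1.4],0]
    - [1,[0,0,2],0]
    - [1,[0,0,1.5],0]
    - [1,[0,0,0.5],0]

```text
clock: 3.75
eef_pos: [611.6, -136.6, 68.4]
tool_rot: [3.141, -0.002, 0.084]
wrist_force: [1.1, -0.6, -5.7]
finger_gap: 46.6
grip_force: 64.4
```

Call:
send_rows:
  steps:
    - [1,[0,-1,0],-0.8]
    - [1,[0,-2.2,0],-1.5]
    - [1,[0,-2.5,0],-1.5]
    - [1,[0,-2.5,0],-1.5]
    - [1,[0,-2.5,0],-1.5]

```text
clock: 4.25
eef_pos: [609.8, -247.3, 65.6]
tool_rot: [3.141, 0.001, -0.039]
wrist_force: [-0.5, -0.3, -6.0]
finger_gap: 47.2
grip_force: 64.2
```

Call:
send_rows:
  steps:
    - [1,[0,-2.5,0],-1.5]
    - [1,[0,-2,0],-1.5]
    - [1,[0,-1,0],-0.7]
    - [1,[0,-0.2,0],0]
    - [1,[0,0,0],0]

```text
clock: 4.75
eef_pos: [611.0, -299.4, 66.0]
tool_rot: [-3.141, 0.0, -0.098]
wrist_force: [0.2, 0.8, -5.0]
finger_gap: 46.7
grip_force: 64.2
```

```bash
python3 - <<'E'
from h import *
import pickle
print(get_obs()['eef_pos'])
p=eyes.camera_params('wrist');im=eyes.camera('wrist');pickle.dump(p,open('p2.pkl','wb'))
cv2.imwrite('pics/w2.png',cv2.resize(im[:,:,::-1],(800,600),interpolation=cv2.INTER_CUBIC))
E
```

```text
[ 610.99816363 -299.41142478   66.02634169]
```

View pics/w2.png

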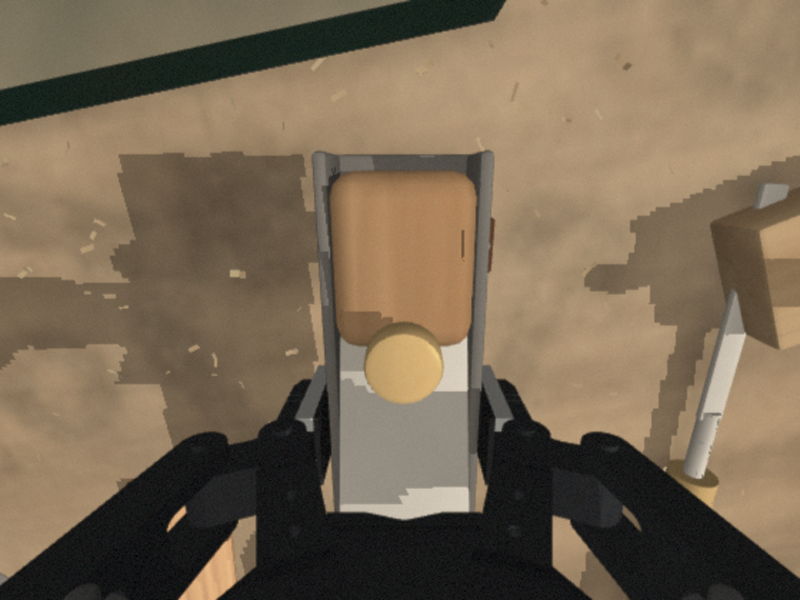

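```bash
python3 - <<'E'
from h import *
import pickle
p=pickle.load(open('p2.pkl','rb'))
meas('rail far-right corner',p,[(495,218)],[16])
a=np.radians(-5.7)
# right (-y) far corner in cradle coords: along +55, across -38
print(np.array([612,-299.7])+55*np.array([np.cos(a),np.sin(a)])+38*np.array([np.sin(a),-np.cos(a)]))
meas('plane far end top',p,[(313,153),(493,153)],[57+0+33-.0]*2)
E
```

```text
rail far-right corner [[ 662.9 -345.9]]
[ 662.95390586 -342.97469789]
plane far end top [[ 693.3 -284.6]
 [ 688.7 -331.4]]
```

Call:
send_rows:
  steps:
    - [1,[0.1,-0.1,-1],0]
    - [1,[0,0,-1.5],0]
    - [1,[0,0,-1.2],0]
    - [1,[0,0,-0.8],0]
    - [1,[0,0,-0.4],0]

```text
clock: 5.3
eef_pos: [610.9, -300.6, 15.3]
tool_rot: [-3.141, 0.002, -0.098]
wrist_force: [0.4, -0.2, -6.5]
finger_gap: 47.0
grip_force: 64.2
```

Call:
send_rows:
  steps:
    - [1,[0,0,-0.3],0]
    - [1,[0,0,-0.2],0]
    - [1,[0,0,-0.1],0]
    - [1,[0,0,0],0]
    - [1,[0,0,0],0]

```text
clock: 5.8
eef_pos: [612.1, -301.3, 11.7]
tool_rot: [3.141, -0.001, -0.098]
wrist_force: [0.3, 0.1, -6.7]
finger_gap: 47.0
grip_force: 64.2
```

Call:
send_rows:
  steps:
    - [1,[0,0,-0.1],0]
    - [1,[0,0,0],0]
    - [-1,[0,0,0],0]
    - [-1,[0,0,0],0]
    - [-1,[0,0,0],0]

```text
clock: 6.3
eef_pos: [612.4, -301.4, 10.7]
tool_rot: [3.141, -0.001, -0.098]
wrist_force: [-0.1, 0.2, -0.2]
finger_gap: 85.4
grip_force: 0.0
```

Call:
send_rows:
  steps:
    - [-1,[0,0,0],0]
    - [-1,[0,0,2],0]
    - [-1,[0,0,3],0]
    - [-1,[0,0,4],0]
    - [-1,[0,0,5],0]

```text
clock: 6.8
eef_pos: [610.7, -300.7, 149.8]
tool_rot: [-3.14, 0.003, -0.098]
wrist_force: [0.7, 0.0, 0.3]
finger_gap: 85.1
grip_force: 0.0
```

Call:
send_rows:
  steps:
    - [-1,[-1.5,2.5,2.5],0.6]
    - [-1,[-1.9,3.3,2],1]
    - [-1,[-1.9,3.3,0.5],1]
    - [-1,[-1.9,3.3,0],1]
    - [-1,[-1.9,3.3,0],1]

```text
clock: 7.3
eef_pos: [520.2, -142.9, 200.8]
tool_rot: [3.141, -0.001, -0.017]
wrist_force: [0.5, 0.3, -0.3]
finger_gap: 85.4
grip_force: 0.0
```

Call:
send_rows:
  steps:
    - [-1,[-1.9,3.3,0],1]
    - [-1,[-1.9,3.3,0],0]
    - [-1,[-1.9,3.3,0],0]
    - [-1,[-1.6,3,0],0]
    - [-1,[0,0.6,0],0]

```text
clock: 7.8
eef_pos: [446.4, -5.4, 200.8]
tool_rot: [3.141, -0.001, 0.005]
wrist_force: [-0.3, 0.4, 0.5]
finger_gap: 85.1
grip_force: 0.0
```

```bash
python3 - <<'E'
from h import *
import pickle
print(get_obs()['eef_pos'])
p=eyes.camera_params('wrist');im=eyes.camera('wrist');pickle.dump(p,open('p3.pkl','wb'))
cv2.imwrite('pics/w3.png',cv2.resize(im[:,:,::-1],(800,600),interpolation=cv2.INTER_CUBIC))
E
```

```text
[446.38012358  -5.40936228 200.81808809]
```

View pics/w3.png

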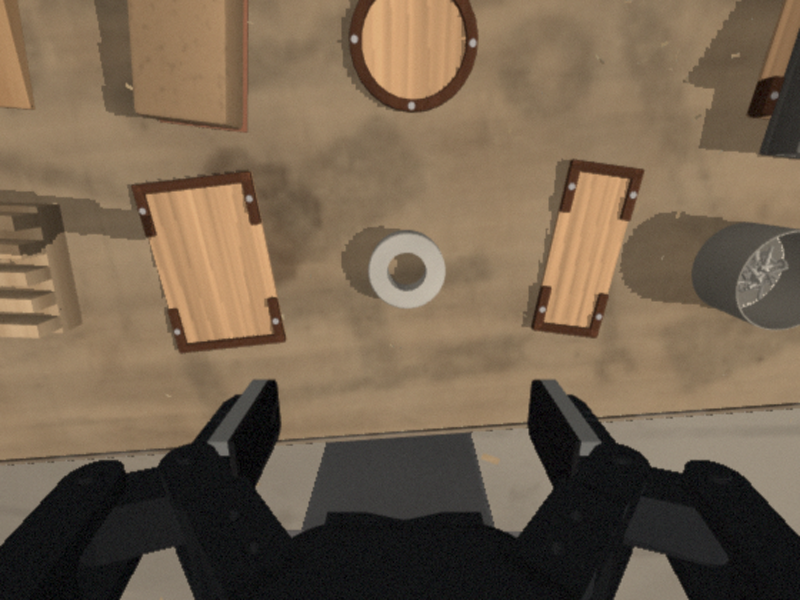

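```bash
python3 - <<'E'
from h import *
import pickle
p=pickle.load(open('p3.pkl','rb'))
meas('ring',p,[(407,270)],[20])
meas('rtray',p,[(412,46)],[7])
meas('wtray',p,[(569,160),(644,170),(597,337),(532,328)],[7]*4)
meas('btray',p,[(133,185),(251,171),(285,342),(180,353)],[7]*4)
E
```

```text
ring [[449.8  -8.7]]
rtray [[605.8 -11.2]]
wtray [ 460.9 -149.6] len 134.9 wid 56.8 deg -6.8 -7.4
btray [448.  146.6] len 138.9 wid 91.1 deg 6.2 6.7
```

Call:
send_rows:
  steps:
    - [-1,[0.3,-0.3,-2.5],0]
    - [-1,[0,0,-4],0]
    - [-1,[0,0,-4.5],0]
    - [-1,[0,0,-3.5],0]
    - [-1,[0,0,-2],0]

```text
clock: 8.35
eef_pos: [449.6, -13.3, 32.4]
tool_rot: [-3.141, 0.003, -0.002]
wrist_force: [-0.7, -0.2, -1.0]
finger_gap: 85.5
grip_force: 0.0
```

Call:
send_rows:
  steps:
    - [-1,[0,0,-1.5],0]
    - [-1,[0,0,-0.8],0]
    - [-1,[0,0,-0.5],0]
    - [1,[0,0,0],0]
    - [1,[0,0,0],0]

```text
clock: 8.85
eef_pos: [451.6, -12.2, 8.0]
tool_rot: [-3.142, -0.001, -0.001]
wrist_force: [-0.7, -0.4, 9.2]
finger_gap: 59.1
grip_force: 9.0
```

Call:
send_rows:
  steps:
    - [1,[0,0,0],0]
    - [1,[0,0,0],0]
    - [1,[0,0,0],0]
    - [1,[0,0,0],0]
    - [1,[0,0,0],0]

```text
clock: 9.35
eef_pos: [451.6, -12.2, 8.7]
tool_rot: [3.141, -0.002, -0.001]
wrist_force: [-3.2, 1.0, 8.5]
finger_gap: 56.7
grip_force: 61.8
```

```bash
python3 - <<'E'
from h import *
import pickle
print(get_obs()['eef_pos'],get_obs()['finger_gap'])
p=eyes.camera_params('wrist');im=eyes.camera('wrist');pickle.dump(p,open('p4.pkl','wb'))
a=cv2.resize(im[150:,100:460,::-1],(400,300));s=cv2.resize(eyes.camera('side')[180:255,260:360,::-1],(400,300),interpolation=cv2.INTER_CUBIC)
cv2.imwrite('pics/w4.png',np.hstack([a,s]))
E
```

```text
[451.5792715  -12.23008143   8.71073256] 56.73646434678216
```

View pics/w4.png

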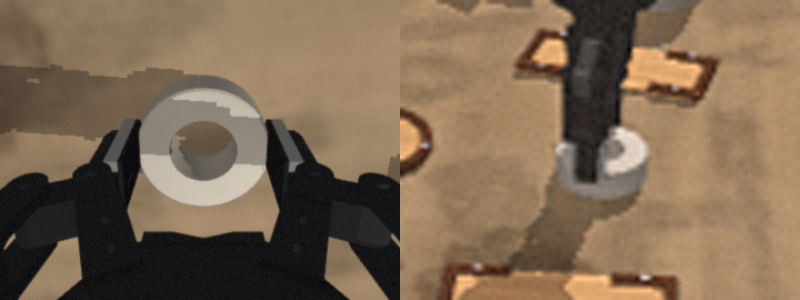

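```bash
python3 - <<'E'
from h import *
import pickle
p=pickle.load(open('p4.pkl','rb'))
print(w('wrist',[(284,276)],20,p))
E
```

```text
[[454.23845192 -13.92966338]]
```

Call:
send_rows:
  steps:
    - [1,[0,0,0.3],0]
    - [1,[0,0,0.7],0]
    - [1,[0,0,1.5],0]
    - [1,[0,0,1.5],0]
    - [1,[0,0,1],0]

```text
clock: 9.95
eef_pos: [451.5, -12.2, 58.9]
tool_rot: [3.141, -0.002, -0.001]
wrist_force: [1.4, -0.2, -1.4]
finger_gap: 56.5
grip_force: 63.8
```

Call:
send_rows:
  steps:
    - [1,[1.5,0,0],0]
    - [1,[2.5,0,0],0]
    - [1,[3,0,0],0]
    - [1,[3,0,0],0]
    - [1,[2.8,0,0],0]

```text
clock: 10.45
eef_pos: [580.2, -12.4, 57.6]
tool_rot: [3.141, -0.0, -0.001]
wrist_force: [-0.1, -0.2, -0.1]
finger_gap: 56.4
grip_force: 63.8
```

Call:
send_rows:
  steps:
    - [1,[1.8,0,0],0]
    - [1,[1,0,0],0]
    - [1,[0,0,0],0]
    - [1,[0,0,-1],0]
    - [1,[0,0,-1],0]

```text
clock: 10.95
eef_pos: [605.9, -12.3, 36.7]
tool_rot: [3.141, 0.0, -0.001]
wrist_force: [0.8, 0.4, -0.5]
finger_gap: 56.5
grip_force: 63.8
```

```bash
python3 - <<'E'
from h import *
import pickle
print(get_obs()['eef_pos'],get_obs()['finger_gap'])
p=eyes.camera_params('wrist');im=eyes.camera('wrist');pickle.dump(p,open('p5.pkl','wb'))
a=cv2.resize(im[150:,100:460,::-1],(800,600),interpolation=cv2.INTER_CUBIC)
cv2.imwrite('pics/w5.png',a)
E
```

```text
[605.92954456 -12.27693068  36.67212804] 56.4892334341009
```

View pics/w5.png

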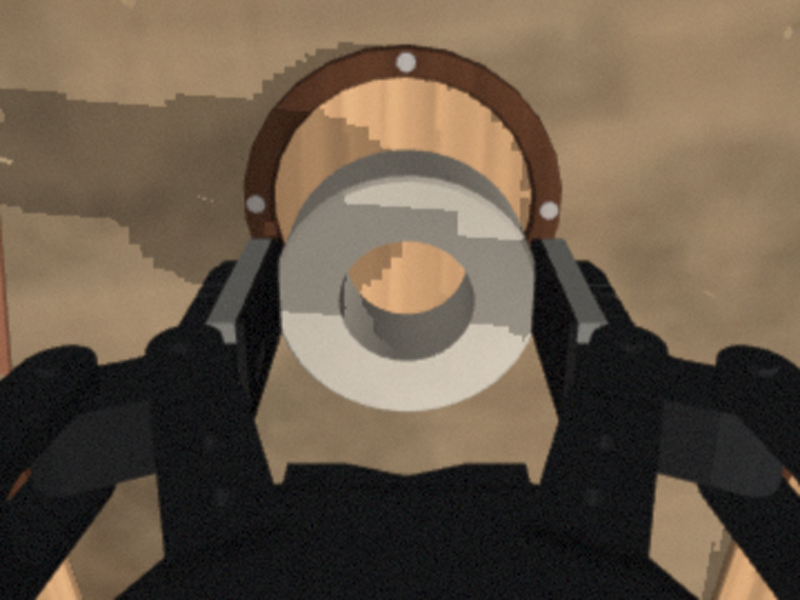

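```bash
python3 - <<'E'
from h import *
import pickle
p=pickle.load(open('p5.pkl','rb'))
f=lambda L:[(100+(x+.5)*.45-.5,150+(y+.5)*.45-.5) for x,y in L]
print(w('wrist',f([(256,204),(548,210),(405,62),(405,46),(244,190),(561,190)]),7,p))
print(w('wrist',f([(407,293),(407,176),(407,411),(280,280),(534,280)]),48,p))
E
```

```text
[[609.73024959  28.65018519]
 [607.9115388  -52.90195707]
 [649.73542976 -12.94546889]
 [653.92693142 -12.9490191 ]
 [613.91557122  31.69577347]
 [613.90523119 -56.12782114]]
[[605.57578355 -13.44208034]
 [633.20324815 -13.44099503]
 [574.23795756 -13.44331142]
 [608.80454914  14.54939479]
 [608.80321584 -41.42637957]]
```

Call:
send_rows:
  steps:
    - [1,[0.4,0.1,-0.5],0]
    - [1,[0,0,-0.8],0]
    - [1,[0,0,-0.5],0]
    - [1,[0,0,-0.3],0]
    - [1,[0,0,-0.2],0]

```text
clock: 11.5
eef_pos: [610.7, -11.2, 13.9]
tool_rot: [-3.142, 0.0, -0.001]
wrist_force: [0.3, -0.2, 0.5]
finger_gap: 56.6
grip_force: 63.8
```

Call:
send_rows:
  steps:
    - [1,[0,0,-0.1],0]
    - [1,[0,0,0],0]
    - [1,[0,0,0],0]
    - [1,[0,0,0],0]
    - [1,[0,0,0],0]

```text
clock: 12.0
eef_pos: [611.0, -11.2, 13.5]
tool_rot: [-3.142, -0.0, -0.001]
wrist_force: [-0.2, 0.9, -1.2]
finger_gap: 56.6
grip_force: 63.8
```

Call:
send_rows:
  steps:
    - [1,[0,0,-0.1],0]
    - [1,[0,0,0],0]
    - [-1,[0,0,0],0]
    - [-1,[0,0,0],0]
    - [-1,[0,0,0],0]

```text
clock: 12.5
eef_pos: [610.8, -11.2, 12.1]
tool_rot: [-3.141, 0.0, -0.001]
wrist_force: [0.3, -1.1, -0.1]
finger_gap: 85.3
grip_force: 0.0
```

Call:
send_rows:
  steps:
    - [-1,[0,0,0],0]
    - [-1,[0,0,2],0]
    - [-1,[0,0,4],0]
    - [-1,[0,0,5],0]
    - [-1,[0,0,5],0]

```text
clock: 13.0
eef_pos: [610.2, -11.1, 173.6]
tool_rot: [-3.141, 0.001, -0.0]
wrist_force: [1.7, 0.3, 0.2]
finger_gap: 85.5
grip_force: 0.0
```

Call:
send_rows:
  steps:
    - [-1,[0,2,1],-1]
    - [-1,[0,3,0],-1]
    - [-1,[0,3.5,0],-1]
    - [-1,[0,3.5,0],-1]
    - [-1,[0,2.8,0],-1]

```text
clock: 13.5
eef_pos: [610.4, 139.3, 182.3]
tool_rot: [-3.141, 0.0, -0.087]
wrist_force: [-0.1, 1.2, -0.5]
finger_gap: 85.3
grip_force: 0.0
```

```bash
python3 - <<'E'
from h import *
import pickle
print(get_obs()['eef_pos'],get_obs()['finger_gap'])
p=eyes.camera_params('wrist');im=eyes.camera('wrist');pickle.dump(p,open('p6.pkl','wb'))
cv2.imwrite('pics/w6.png',cv2.resize(im[:,:,::-1],(800,600),interpolation=cv2.INTER_CUBIC))
E
```

```text
[610.38570332 139.30382708 182.33231185] 85.3321093891941
```

View pics/w6.png

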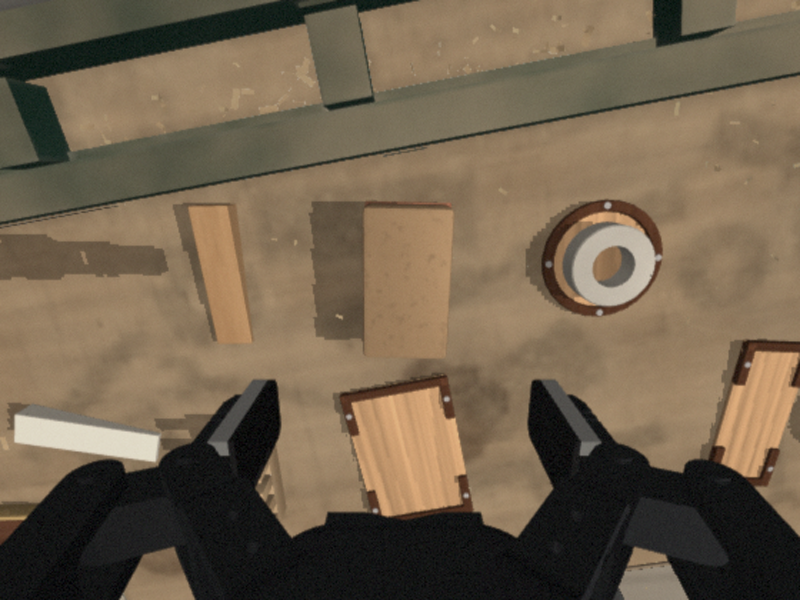

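```bash
python3 - <<'E'
from h import *
import pickle
p=pickle.load(open('p6.pkl','rb'))
meas('ring',p,[(610,264)],[24]); meas('rtray',p,[(603,258)],[7])
meas('block',p,[(364,207),(452,208),(446,358),(364,357)],[37]*4)
meas('wedge',p,[(190,206),(236,206),(252,342),(214,343)],[18,18,5,5])
meas('btray',p,[(342,395),(447,376),(473,512),(370,520)],[7]*4)
E
```

```text
ring [[610.3  -9.3]]
rtray [[611.1 -11.8]]
block [609.7 136.8] len 107.5 wid 59.0 deg -6.0 -5.7
wedge [620.8 274. ] len 108.5 wid 31.5 deg -6.9 -4.2
btray [451.  148.5] len 135.3 wid 91.6 deg 5.3 3.4
```

Call:
send_rows:
  steps:
    - [-1,[0,-0.2,-2.5],-1]
    - [-1,[0,0,-4],0]
    - [-1,[0,0,-4],0]
    - [-1,[0,0,-3],0]
    - [-1,[0,0,-1.5],0]

```text
clock: 14.05
eef_pos: [608.9, 134.0, 29.0]
tool_rot: [3.14, 0.004, -0.105]
wrist_force: [-1.5, -0.3, -0.3]
finger_gap: 85.4
grip_force: 0.0
```

Call:
send_rows:
  steps:
    - [-1,[0,0,-1.2],0]
    - [-1,[0,0,-0.8],0]
    - [-1,[0,0,-0.4],0]
    - [-1,[0,0,0],0]
    - [1,[0,0,0],0]

```text
clock: 14.55
eef_pos: [611.5, 135.0, 9.3]
tool_rot: [-3.141, -0.002, -0.105]
wrist_force: [-1.1, -0.5, 0.5]
finger_gap: 73.2
grip_force: 0.0
```

Call:
send_rows:
  steps:
    - [1,[0,0,0],0]
    - [1,[0,0,0],0]
    - [1,[0,0,0],0]
    - [1,[0,0,0],0]
    - [1,[0,0,0],0]

```text
clock: 15.05
eef_pos: [611.8, 135.2, 9.7]
tool_rot: [-3.141, -0.002, -0.105]
wrist_force: [-1.2, -0.1, 6.8]
finger_gap: 62.8
grip_force: 67.4
```

Call:
send_rows:
  steps:
    - [1,[0,0,0.3],0]
    - [1,[0,0,1],0]
    - [1,[0,0,2],0]
    - [1,[0,0,2],0]
    - [1,[0,0,0.7],0]

```text
clock: 15.55
eef_pos: [612.1, 135.2, 71.1]
tool_rot: [-3.14, -0.003, -0.105]
wrist_force: [-0.4, -0.6, 0.2]
finger_gap: 63.2
grip_force: 66.6
```

Call:
send_rows:
  steps:
    - [1,[-1.2,0.1,0],1]
    - [1,[-2.4,0.2,0],2]
    - [1,[-2.8,0.2,0],2]
    - [1,[-2.8,0.2,0],2]
    - [1,[-2.8,0.2,0],2]

```text
clock: 16.05
eef_pos: [489.5, 143.7, 68.0]
tool_rot: [3.141, 0.0, 0.053]
wrist_force: [0.4, -0.1, 0.3]
finger_gap: 62.8
grip_force: 66.5
```

Call:
send_rows:
  steps:
    - [1,[-2.4,0.2,0],2]
    - [1,[-1.4,0.1,0],1]
    - [1,[-0.4,0,0],0]
    - [1,[0,0,-1],0]
    - [1,[0,0,-1],0]

```text
clock: 16.55
eef_pos: [449.9, 146.6, 47.7]
tool_rot: [-3.142, -0.001, 0.103]
wrist_force: [0.4, -0.6, -0.0]
finger_gap: 63.0
grip_force: 66.5
```

```bash
python3 - <<'E'
from h import *
import pickle
print(get_obs()['eef_pos'],get_obs()['finger_gap'])
p=eyes.camera_params('wrist');im=eyes.camera('wrist');pickle.dump(p,open('p7.pkl','wb'))
cv2.imwrite('pics/w7.png',cv2.resize(im[:,:,::-1],(800,600),interpolation=cv2.INTER_CUBIC))
E
```

```text
[449.88701535 146.57470554  47.73805328] 63.004650926757556
```

View pics/w7.png

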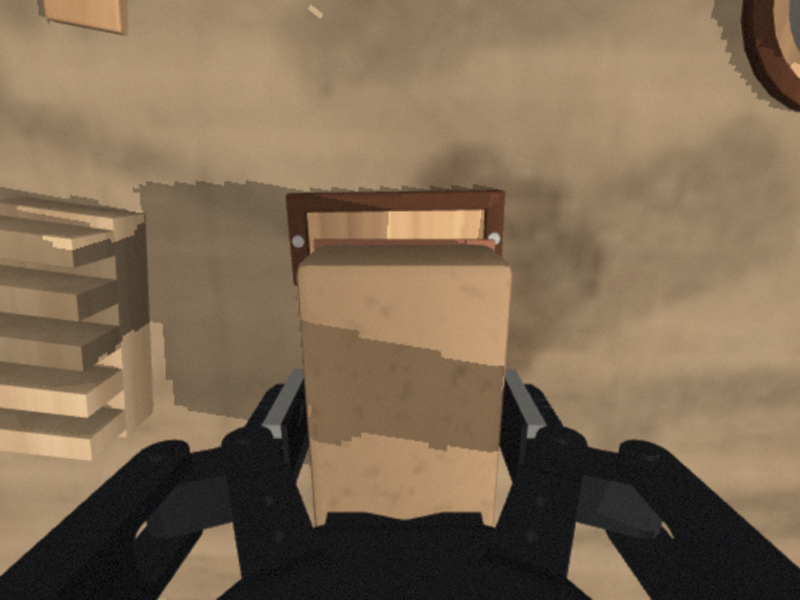

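```bash
python3 - <<'E'
from h import *
import pickle
p=pickle.load(open('p7.pkl','rb'))
f=lambda L:[((x+.5)*.7-.5,(y+.5)*.7-.5) for x,y in L]
a=w('wrist',f([(288,194),(504,190)]),7,p);b=w('wrist',f([(314,240),(494,240)]),38,p);c=w('wrist',f([(300,266),(511,266)]),75,p)
print(a,b,c)
y=.103;l=np.array([np.cos(y),np.sin(y)]);s=np.array([-np.sin(y),np.cos(y)])
for q in(a,b,c): m=q.mean(0)-get_obs()['eef_pos'][:2];d=q[0]-q[1];print(m@l,m@s,np.linalg.norm(d),np.degrees(np.arctan2(-d[0],d[1])))
E
```

```text
[[511.50952077 200.33981226]
 [522.32912485 111.38207319]] [[498.81177837 182.77889604]
 [505.4094856  119.06401643]] [[497.63028349 179.11530507]
 [503.59123606 121.57529476]]
68.94884145459925 2.6365366120621814 89.61329796971646 6.934615220107007
53.71076590690401 -0.7541719178154194 64.0555666993105 5.9119356844254165
52.159603507713214 -1.1730608889149432 57.84795365302601 5.914552438364904
```

Call:
send_rows:
  steps:
    - [1,[0.1,0.3,-0.8],0.6]
    - [1,[0,0,-1],0]
    - [1,[0,0,-0.8],0]
    - [1,[0,0,-0.4],0]
    - [1,[0,0,-0.3],0]

```text
clock: 17.1
eef_pos: [449.6, 149.8, 14.7]
tool_rot: [-3.142, 0.001, 0.115]
wrist_force: [-0.1, -0.1, -1.9]
finger_gap: 63.2
grip_force: 66.5
```

Call:
send_rows:
  steps:
    - [1,[0,0,-0.1],0]
    - [1,[0,0,0],0]
    - [1,[0,0,0],0]
    - [1,[0,0,0],0]
    - [1,[0,0,0],0]

```text
clock: 17.6
eef_pos: [450.0, 149.8, 14.5]
tool_rot: [-3.142, -0.001, 0.114]
wrist_force: [0.4, 0.2, -1.5]
finger_gap: 62.8
grip_force: 66.5
```

Call:
send_rows:
  steps:
    - [1,[0,0,-0.1],0]
    - [1,[0,0,0],0]
    - [-1,[0,0,0],0]
    - [-1,[0,0,0],0]
    - [-1,[0,0,0],0]

```text
clock: 18.1
eef_pos: [449.9, 149.8, 13.3]
tool_rot: [-3.142, -0.0, 0.115]
wrist_force: [-0.7, -0.1, 0.2]
finger_gap: 85.3
grip_force: 0.0
```

Call:
send_rows:
  steps:
    - [-1,[0,0,0],0]
    - [-1,[0,0,2],0]
    - [-1,[0,0,4],0]
    - [-1,[0,0,4],-1]
    - [-1,[1,1,4],-2]

```text
clock: 18.6
eef_pos: [458.9, 158.7, 154.5]
tool_rot: [3.141, 0.001, 0.06]
wrist_force: [2.0, -0.5, -0.4]
finger_gap: 85.6
grip_force: 0.0
```

Call:
send_rows:
  steps:
    - [-1,[3,2.2,1],-2]
    - [-1,[3.2,2.2,0],-2]
    - [-1,[3.2,2.2,0],-2]
    - [-1,[3.2,2.2,0],-1.5]
    - [-1,[3.2,2.2,0],-1]

```text
clock: 19.1
eef_pos: [619.1, 270.4, 162.9]
tool_rot: [3.141, 0.0, -0.088]
wrist_force: [-0.6, 0.5, 0.0]
finger_gap: 85.6
grip_force: 0.0
```

Call:
send_rows:
  steps:
    - [-1,[0.8,0.6,0],0]
    - [-1,[0,0,0],0]
    - [-1,[0,0,0],0]
    - [-1,[0,0,0],0]
    - [-1,[0,0,0],0]

```text
clock: 19.6
eef_pos: [625.6, 275.1, 163.8]
tool_rot: [3.141, -0.001, -0.087]
wrist_force: [-0.5, -0.2, 0.1]
finger_gap: 85.3
grip_force: 0.0
```

```bash
python3 - <<'E'
from h import *
import pickle
print(get_obs()['eef_pos'],get_obs()['tool_rot'])
p=eyes.camera_params('wrist');im=eyes.camera('wrist');pickle.dump(p,open('p8.pkl','wb'))
cv2.imwrite('pics/w8.png',cv2.resize(im[:,:,::-1],(800,600),interpolation=cv2.INTER_CUBIC))
E
```

```text
[625.59780234 275.0665858  163.84325956] [ 3.14134841e+00 -7.11672626e-04 -8.67156572e-02]
```

View pics/w8.png

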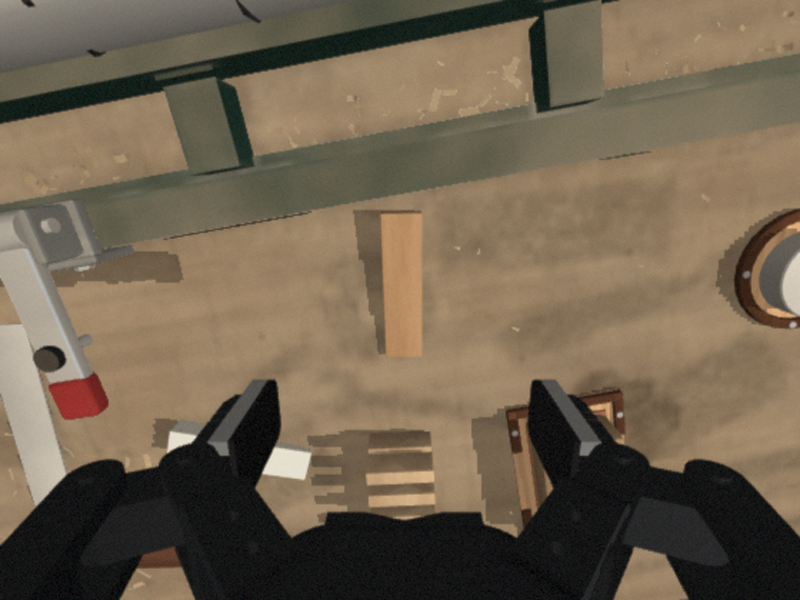

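```bash
python3 - <<'E'
from h import *
import pickle
p=pickle.load(open('p8.pkl','rb'))
meas('wedge',p,[(380,212),(422,212),(422,357),(386,356)],[18,18,5,5])
E
```

```text
wedge [621.2 275.4] len 109.8 wid 27.7 deg -3.9 -5.8
```

Call:
send_rows:
  steps:
    - [-1,[0.5,0,-2.5],0]
    - [-1,[0,0,-4],0]
    - [-1,[0,0,-4],0]
    - [-1,[0,0,-2],0]
    - [-1,[0,0,-1.2],0]

```text
clock: 20.15
eef_pos: [629.7, 274.7, 24.1]
tool_rot: [3.14, 0.002, -0.087]
wrist_force: [-0.9, 0.4, 0.5]
finger_gap: 85.0
grip_force: 0.0
```

Call:
send_rows:
  steps:
    - [-1,[0,0,-0.9],0]
    - [-1,[0,0,-0.6],0]
    - [-1,[0,0,-0.4],0]
    - [-1,[0,0,-0.2],0]
    - [-1,[0,0,0],0]

```text
clock: 20.65
eef_pos: [631.1, 275.9, 5.7]
tool_rot: [-3.141, -0.001, -0.086]
wrist_force: [0.6, -0.9, 0.9]
finger_gap: 84.8
grip_force: 0.0
```

Call:
send_rows:
  steps:
    - [0,[0,0,0],0]
    - [0,[0,0,0],0]
    - [1,[0,0,0],0]
    - [1,[0,0,0],0]
    - [1,[0,0,0],0]

```text
clock: 21.15
eef_pos: [631.2, 276.0, 5.9]
tool_rot: [-3.141, -0.001, -0.086]
wrist_force: [-0.2, 0.2, 0.0]
finger_gap: 26.2
grip_force: 58.9
```

Call:
send_rows:
  steps:
    - [1,[0,0,0.3],0]
    - [1,[0,0,1.2],0]
    - [1,[0,0,2.5],0]
    - [1,[0,0,3],0]
    - [1,[-0.5,-1.2,3],0]

```text
clock: 21.65
eef_pos: [625.3, 265.8, 107.0]
tool_rot: [-3.14, 0.0, -0.084]
wrist_force: [-0.1, 0.2, -0.2]
finger_gap: 26.0
grip_force: 59.0
```

Call:
send_rows:
  steps:
    - [1,[-1,-3,0],0]
    - [1,[-1.4,-3.8,0],0]
    - [1,[-1.5,-4,0],0]
    - [1,[-1.5,-4,0],-1]
    - [1,[-1.5,-4,0],-0.7]

```text
clock: 22.15
eef_pos: [556.3, 74.4, 106.3]
tool_rot: [-3.141, -0.001, -0.116]
wrist_force: [1.4, -0.5, 0.6]
finger_gap: 26.1
grip_force: 59.0
```

Call:
send_rows:
  steps:
    - [1,[-1.5,-4,0],0]
    - [1,[-1.5,-4,0],0]
    - [1,[-1.5,-4,0],0]
    - [1,[-1.5,-4,0],0]
    - [1,[-1.4,-3.5,0],0]

```text
clock: 22.65
eef_pos: [482.2, -121.3, 106.4]
tool_rot: [3.141, -0.001, -0.117]
wrist_force: [0.7, -0.7, -0.2]
finger_gap: 26.0
grip_force: 59.0
```

Call:
send_rows:
  steps:
    - [1,[-1,-2.5,-1],0]
    - [1,[-0.2,-0.7,-1.5],0]
    - [1,[0,0,-2],0]
    - [1,[0,0,-1],0]
    - [1,[0,0,0],0]

```text
clock: 23.15
eef_pos: [470.1, -150.6, 49.6]
tool_rot: [-3.141, 0.002, -0.115]
wrist_force: [-0.6, -0.2, -0.1]
finger_gap: 26.2
grip_force: 59.0
```

```bash
python3 - <<'E'
from h import *
import pickle
print(get_obs()['eef_pos'],get_obs()['tool_rot'])
p=eyes.camera_params('wrist');im=eyes.camera('wrist');pickle.dump(p,open('p9.pkl','wb'))
cv2.imwrite('pics/w9.png',cv2.resize(im[:,:,::-1],(800,600),interpolation=cv2.INTER_CUBIC))
E
```

```text
[ 470.1048471  -150.57893379   49.58095135] [-3.14091563e+00  1.95316406e-03 -1.15199187e-01]
```

View pics/w9.png

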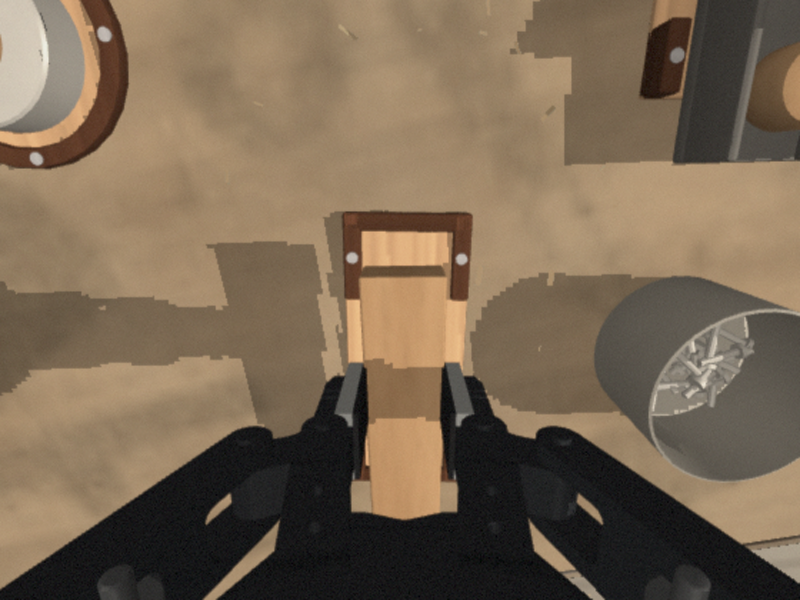

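```bash
python3 - <<'E'
from h import *
import pickle
p=pickle.load(open('p9.pkl','rb'))
f=lambda L:[((x+.5)*.7-.5,(y+.5)*.7-.5) for x,y in L]
y=-.115;l=np.array([np.cos(y),np.sin(y)]);s=np.array([-np.sin(y),np.cos(y)])
for pts,z in(([(343,213),(472,213)],7),([(361,276),(446,276)],62),([(361,267),(446,267)],44)):
    q=w('wrist',f(pts),z,p);m=q.mean(0)-get_obs()['eef_pos'][:2];d=q[0]-q[1];print(m@l,m@s,np.linalg.norm(d),np.degrees(np.arctan2(-d[0],d[1])))
E
```

```text
58.27735087364995 -2.4518897863205598 54.74857221761186 -6.578403597899657
44.07613667205151 -0.8832180365785309 26.466206004104386 -6.563817657486961
42.99643279498053 -0.8413458984912918 29.9487215745731 -6.56598093878762
```

Call:
send_rows:
  steps:
    - [1,[0,-0.1,-0.8],0]
    - [1,[0,0,-1.2],0]
    - [1,[0,0,-1],0]
    - [1,[0,0,-0.5],0]
    - [1,[0,0,-0.3],0]

```text
clock: 23.7
eef_pos: [470.4, -151.9, 11.4]
tool_rot: [-3.141, 0.001, -0.116]
wrist_force: [0.1, -0.6, 0.5]
finger_gap: 26.0
grip_force: 59.0
```

Call:
send_rows:
  steps:
    - [1,[0,0,-0.1],0]
    - [1,[0,0,0],0]
    - [1,[0,0,0],0]
    - [1,[0,0,0],0]
    - [1,[0,0,0],0]

```text
clock: 24.2
eef_pos: [471.0, -152.3, 11.5]
tool_rot: [3.141, -0.001, -0.116]
wrist_force: [0.6, 0.4, 0.5]
finger_gap: 25.8
grip_force: 59.0
```

Call:
send_rows:
  steps:
    - [1,[0,0,-0.1],0]
    - [1,[0,0,-0.05],0]
    - [1,[0,0,0],0]
    - [-0.2,[0,0,0],0]
    - [-0.2,[0,0,0],0]

```text
clock: 24.7
eef_pos: [470.9, -152.2, 9.8]
tool_rot: [-3.142, -0.0, -0.116]
wrist_force: [-0.2, 0.0, 1.0]
finger_gap: 51.1
grip_force: 0.0
```

Call:
send_rows:
  steps:
    - [-0.2,[0,0,0],0]
    - [-0.2,[0,0,0],0]
    - [-0.2,[0,0,2],0]
    - [-0.2,[0,0,4],0]
    - [-0.2,[0,0,5],0]

```text
clock: 25.2
eef_pos: [469.2, -151.6, 119.4]
tool_rot: [-3.14, 0.004, -0.116]
wrist_force: [1.5, -1.7, 0.4]
finger_gap: 50.9
grip_force: 0.0
```

Call:
send_rows:
  steps:
    - [-1,[0,2,5],0]
    - [-1,[0,4,3],0]
    - [-1,[0,4,2],0]
    - [-1,[0,4,0],0]
    - [-1,[0,2,0],0]

```text
clock: 25.7
eef_pos: [471.0, 10.4, 217.5]
tool_rot: [-3.141, -0.003, -0.112]
wrist_force: [0.5, -0.9, -0.7]
finger_gap: 85.5
grip_force: 0.0
```

```bash
python3 - <<'E'
from h import *
import pickle
print(get_obs()['eef_pos'],get_obs()['tool_rot'])
p=eyes.camera_params('wrist');im=eyes.camera('wrist');pickle.dump(p,open('p10.pkl','wb'))
a=cv2.resize(im[:,:,::-1],(400,300),interpolation=cv2.INTER_AREA)
t=eyes.camera('top')
A=cv2.resize(im[:300,:,::-1],(560,300)); 
cv2.imwrite('pics/f.png',np.vstack([cv2.resize(im[0:300,:,::-1],(560,300)),cv2.resize(t[140:290,130:450,::-1],(560,262),interpolation=cv2.INTER_CUBIC)]))
E
```

```text
[470.96431391  10.42608467 217.48640581] [-3.14088431e+00 -2.55865208e-03 -1.11564933e-01]
```

View pics/f.png

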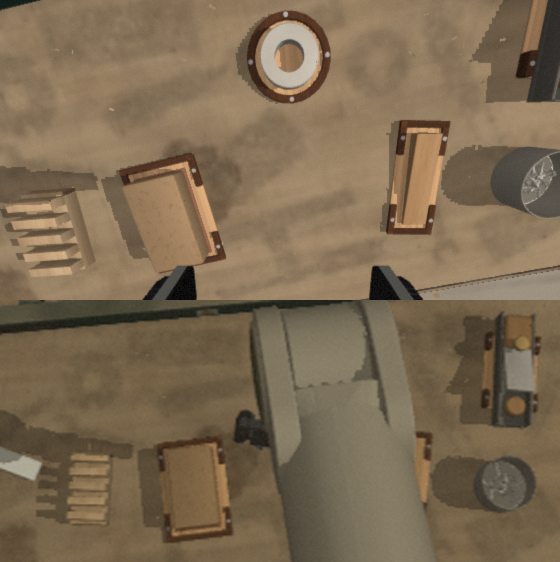

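```bash
python3 - <<'E'
from h import *
import pickle
p=pickle.load(open('p10.pkl','rb'))
def c(n,P,zs,pp): print(n,np.mean([w('x',[q],z,pp)[0] for q,z in zip(P,zs)],0).round(1))
c('wedge',[(412,133),(440,133),(426,223),(403,222)],[22,22,9,9],p)
c('wtray',[(400,122),(450,121),(433,234),(387,233)],[7]*4,p)
c('ring',[(289,55)],[24],p);c('rtray',[(289,57)],[7],p)
t=eyes.camera_params('top');g=lambda P:[(130+x/1.75,140+(y-300)/1.7467) for x,y in P]
c('block',g([(163,447),(219,444),(226,527),(172,532)]),[41]*4,t)
c('btray',g([(159,444),(221,436),(232,534),(166,543)]),[7]*4,t)
c('plane',g([(498,313),(541,315),(530,427),(492,425)]),[37]*4,t)
c('cradle',g([(485,334),(541,338),(537,415),(481,408)]),[16]*4,t)
E
```

```text
wedge [ 462.1 -150.2]
wtray [ 460.4 -150.6]
ring [608.5 -12.2]
rtray [609.8 -12.7]
block [444.8 144.9]
btray [446.6 147.9]
plane [ 607.7 -299.9]
cradle [ 607.2 -300.1]
```

All four are within about 4 mm of centre, so I'm handing in.

```bash
python3 -c "
from plant import ticket
print(ticket.hand_in())"
```

```text
the job is handed in; nothing more can be done
None
```

The plane, sanding block, wedge and ring are each in their own holder and released, within about 4 mm of centre by my last camera measurements. I did not touch the screw tin or the offcut. The job is handed in at about 26 s on the robot's clock, and the hand-in gave back no verdict.

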